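# Fit the matching spacer sleeve on a solder carrier

## Task

Three of the four corner posts on the black solder carrier already wear a metal spacer sleeve; one yellow post is still bare. From the blue parts tray take the sleeve of the same height as those already fitted and slip it over the bare post so that it stands flat on the carrier, then let go. Leave the two other sleeves standing where they are in the tray.

Things in the scene. Friction and masses are not known exactly. Their poses are not given: they have to be found in the camera images.
- sleeve_mid: loose aluminium spacer sleeve (plain upright tube), outer diameter 38 mm, bore 24 mm, 45 mm tall: the same height as the sleeves already fitted on the carrier. Origin: centre of its underside; z is its axis. It starts on the 6 mm thick floor of the fixed blue tray (160 x 310 mm, rim 14 mm high), in a row of three about 90 mm apart, in any order.
- sleeve_short: loose aluminium spacer sleeve (plain upright tube), outer diameter 38 mm, bore 24 mm, only 30 mm tall: too short, leave it. Origin: centre of its underside; z is its axis. It starts on the 6 mm thick floor of the fixed blue tray (160 x 310 mm, rim 14 mm high), in a row of three about 90 mm apart, in any order.
- sleeve_tall: loose aluminium spacer sleeve (plain upright tube), outer diameter 38 mm, bore 24 mm, 60 mm tall: too tall, leave it. Origin: centre of its underside; z is its axis. It starts on the 6 mm thick floor of the fixed blue tray (160 x 310 mm, rim 14 mm high), in a row of three about 90 mm apart, in any order.
- bare_post: bare upright yellow post: 10 mm thick, 55 mm high, tapered tip, at any of 4 corners (120 x 140 mm apart) of the fixed black carrier plate (190 x 210 x 12 mm, green circuit board up to 6 mm high in its middle). Origin: foot centre, on the plate's top face; z up. The other 3 posts wear 45 mm tall, 38 mm wide sleeves and show 10 mm above them. The carrier is left or right of the tray.
Things that resemble listed ones, but are neither listed nor needed, are in the scene too. What is shaped like the sleeve_tall but purple or red is not meant.

How it is judged:
By the outcome, as a careful person would: the job done as asked, in the order asked, and still so for the second after the job is handed in, with the robot touching nothing.
It also fails if it takes over 35 s, if anything falls off the work surface, if the arm or the gripper's body presses on something with over 40 N, if the wrist force passes 120 N, or if a joint passes its speed limit or range.

## Robot

A 7-joint arm with a two-finger parallel gripper is mounted at the origin on the work surface. World frame = base frame: x ahead of the robot, y to its left, z up, the work surface at z = 0. Lengths are in m, angles in rad, forces in N, time in s.
With the tool pointing down it reaches from about 0.425 to 0.875 m from the base axis. Payload 4.7 kg.
Tool frame: the origin (TCP) lies on the centre line of the jaws, within the pads' length; the fingertips stand 8 mm ahead of it and the grasp point (between the pads) lies 11 mm behind it (manip.tip_reach is the distance from the TCP to the fingertips, in m); z points along the fingers, x is the direction in which the jaws open and shut, and the axes are right-handed (so a half turn about z gives the same grasp; the last joint's range is limited). The gripper opens to 85 mm and grips with 20 to 120 N. Pads are 22 mm wide; open, the fingers measure 114 mm over their backs; the gripper's body (76 mm by 85 mm) begins 54 mm behind the grasp point. The pads swing forward as they close: fully open they stand 13 mm farther back than shut.
Start: joints at [-1.286, 0.321, -0.07, 1.45, 0.023, 1.371, -0.057], TCP at [0.174, 0.626, 0.239] pointing down, gripper open.
Joint ranges: [-2.86, 2.86], [-0.3, 2.09], [-1.38, 1.24], [0.06, 2.45], [-1.56, 4.7], [0.09, 2.05], [-2.69, 2.69]. Speed limits (rad/s): [2.57, 2.57, 3.14, 3.14, 3.14, 3.14, 3.14].

## Interface

Orientations are given as a rotation vector (axis times angle).
In Python, from workcell import manip, eyes, look_for gives the robot as it stands. The module is installed in compiled form; this text tells all that it offers.
- The arm moves only by the tool drive_tool, never from a script. Its argument "targets" is text: rows parted by semicolons, each of 7 numbers parted by spaces: the finger opening in m, from 0 to 0.0854, then the shift along the tool's x, y, z in m, then the turn, a rotation vector about the tool's x, y, z in degrees. A call has 1 to 5 rows; each row is the pose to reach, as a shift and turn from the pose commanded when the call began, along the tool's axes at that moment; what a row does not reach only later rows make up. A row lasts 1/12 s, in which the tool goes at most 41.7 mm and 7.16 degrees, less where a joint would pass 70% of its speed; a pose out of reach is approached as far as the arm can. A call with a gripper value outside its range is refused whole. The fingers move at their own pace and stop on an object; "newtons" is the grip in N (left out, the last holds). Time passes only in rows, so rows that repeat a pose let the fingers close. It gives the time, the measured TCP pose, the force and the opening at its end, in the units of the state.
- manip.get_obs(): the state, without advancing time (a new reading comes with each control period).
- eyes.read_camera(name): name is "side" or "top" or "wrist"; returns the picture (400x640x3 uint8, red, green, blue); there is no depth.
- eyes.camera_model(name): a dict with "K" (3x3 intrinsics, pixels), "pose" (4x4, takes a point from camera to world coordinates). Camera axes: x right, y down, z forward; pixel columns grow to the right and rows downward; lengths in m; the calibration is good to about 2 mm. A picture is of the moment at which its call begins: read the wrist's pose just before it. camera_model takes no time and is no camera call; for the wrist camera it gives the pose at the moment of the call.
- manip.close_job(): hands the job in, once; it reports no verdict.
Trained networks look in the newest picture that a camera, given by its name, has taken for a name from the list of things; names that differ only in an ending like _2 or _b are one class to them, and where a whole thing is asked for, a point or a joint stands for the part that bears it (a point fixed in the world has none). Each returns a list of dicts, best first, with "p" (0 to 1); they miss things now and then, are a little off and sometimes report something else, mostly with a low value. They report only what shows in the picture. A call takes as long as a camera call. They do not tell look-alikes from the thing itself.
- look_for(camera, query): "point" ([x, y, z] in m, in the coordinates of the camera as it stood for that picture, good to about 4 mm: the middle of the surface that is visible of it).
The state is a dict: "time_s": time; "joints": joint angles; "joint_vel": joint speeds; "joint_efforts": joint torques, N m; "tool_pos": TCP position; "eef_rot": TCP orientation; "wrist_force": force on the tool from outside, world axes, zero at the start; "wrist_torque": the same for the moment, N m; "gripper_width": opening from 0.0 (shut) to 1.0 (fully open).
Only numpy, scipy, OpenCV 4.12 (cv2) and the standard library are available. Lean on these libraries where they do the work, as an engineer would, in place of code of your own. Each camera call takes 0.05 s, during which the arm holds its last target. There are 200 camera calls.

## Working session

There is one attempt and no reset: what is moved stays moved. The work goes in short steps, Python scripts to look and compute and a tool call to move; the robot and the scene stay as the last step left them, time stands still between calls to the robot, and variables do not carry over. Pictures are saved under pics/ and viewed, about 8 in all and at most 12, crops included, and the job is handed in when it is done.

Besides the shell and the picture viewer there is one more tool, called after "Call:" as a command line: name --argument value ..., lists and objects as JSON in quotes. drive_tool: Moves the arm, as the interface text tells. Its arguments: {"type":"object","properties":{"targets":{"type":"string"},"newtons":{"type":"number"}},"required":["targets"]}

```bash
mkdir -p pics; cat > h.py <<'E'
from workcell import manip, eyes, look_for
import numpy as np, cv2
from scipy.spatial.transform import Rotation as R
def snap(n,f,crop=None,s=1):
    m=eyes.camera_model(n); im=eyes.read_camera(n)
    np.savez('pics/'+f+'.npz',K=m['K'],pose=m['pose'],im=im)
    o=im if crop is None else im[crop[1]:crop[3],crop[0]:crop[2]]
    if s!=1:o=cv2.resize(o,None,fx=s,fy=s,interpolation=cv2.INTER_CUBIC)
    cv2.imwrite('pics/'+f+'.png',o[...,::-1]); return m,im
def ray(m,u,v):
    T=np.array(m['pose']);d=T[:3,:3]@np.linalg.solve(np.array(m['K']),[u,v,1.]);return T[:3,3],d
def atz(m,u,v,z):
    c,d=ray(m,u,v);return c+d*(z-c[2])/d[2]
def proj(m,p):
    T=np.array(m['pose']);q=np.array(m['K'])@(T[:3,:3].T@(np.array(p)-T[:3,3]));return q[:2]/q[2]
def tri(ms,uvs):
    A=0;b=0
    for m,uv in zip(ms,uvs):
        c,d=ray(m,*uv);d=d/np.linalg.norm(d);P=np.eye(3)-np.outer(d,d);A=A+P;b=b+P@c
    return np.linalg.solve(A,b)
def load(f): return np.load('pics/'+f+'.npz')
E
python3 - <<'E'
from h import *
np.set_printoptions(precision=4,suppress=True)
for n in ['top','side']:
    m,im=snap(n,n+'0')
    T=np.array(m['pose'])
    print(n,T[:3,3],T[:3,2])
    for q in ['sleeve_mid','sleeve_short','sleeve_tall','bare_post']:
        for r in look_for(n,q)[:4]:
            p=T[:3,:3]@r['point']+T[:3,3]; print(q,round(r['p'],2),p,proj(m,p).round())
o=manip.get_obs();print(o['tool_pos'],o['eef_rot'],o['time_s'],manip.tip_reach,R.from_rotvec(o['eef_rot']).as_matrix())
E
cd pics; python3 -c "
import cv2,numpy as np
cv2.imwrite('both0.png',cv2.resize(np.vstack([cv2.imread('top0.png'),cv2.imread('side0.png')]),(480,600)))"
```

```text
top [ 0.3991 -0.0591  1.147 ] [ 0.1198 -0.0054 -0.9928]
sleeve_mid 0.54 [ 0.5516 -0.178   0.05  ] [358. 188.]
sleeve_tall 0.74 [ 0.558  -0.2791  0.0601] [398. 185.]
sleeve_tall 0.72 [ 0.4865 -0.4138  0.0507] [451. 213.]
sleeve_tall 0.52 [ 0.5855 -0.388   0.0491] [439. 175.]
side [0.0296 0.4699 0.5738] [ 0.5763 -0.5534 -0.6013]
sleeve_mid 0.84 [ 0.5441 -0.1676  0.0367] [362. 170.]
sleeve_short 0.82 [ 0.5338 -0.0796  0.0293] [340. 191.]
sleeve_tall 0.85 [ 0.5541 -0.2648  0.0515] [384. 148.]
sleeve_tall 0.7 [ 0.5787 -0.38    0.0404] [403. 133.]
sleeve_tall 0.61 [ 0.4801 -0.4056  0.0372] [440. 143.]
[0.1739 0.6263 0.2393] [2.5009 1.9013 0.    ] 0.5 0.008 [[ 0.2675  0.9636  0.    ]
 [ 0.9636 -0.2675 -0.    ]
 [-0.      0.     -1.    ]]
```

View pics/top0.png

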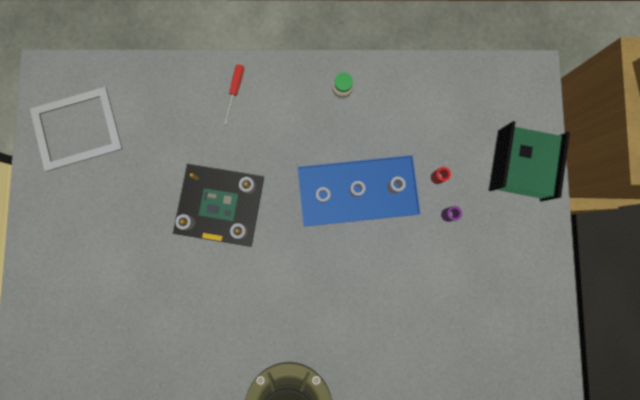

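View pics/side0.png

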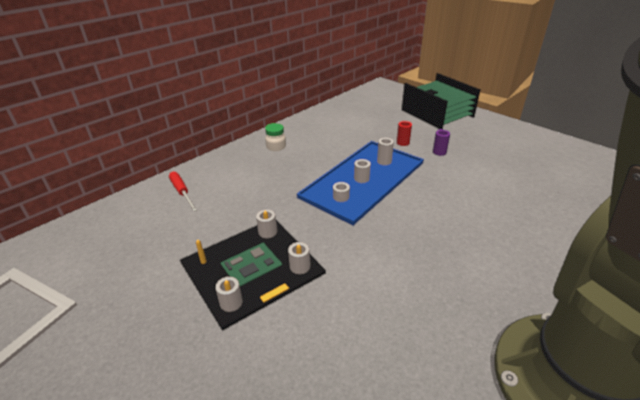

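The top view shows tray sleeves at (323,194), (358,188) and (398,184), and a red look-alike at (442,174) and a purple one at (453,213). The carrier's fitted sleeves are at (246,184), (183,222) and (238,231), with the bare post at about (194,176). The side view shows the tray sleeves growing from (341,190) short, through (362,170) mid, to (385,150) tall, with the bare post at (201,252). So I choose the middle one, and will check it in a crop.

```bash
python3 - <<'E'
from h import *
np.set_printoptions(precision=4,suppress=True)
t=load('top0');s=load('side0')
for p in [[.174,.626,.239],[0,0,0],[.545,-.17,.05]]: print(proj(t,p),proj(s,p))
def c(l,x,y,w,h,k): return cv2.resize(l['im'][y:y+h,x:x+w],None,fx=k,fy=k,interpolation=cv2.INTER_CUBIC)
a=np.hstack([c(t,175,155,50,37,8),c(t,335,170,50,37,8)])
b=np.hstack([c(s,175,225,50,37,8),c(s,335,140,50,37,8)])
cv2.imwrite('pics/c1.png',np.vstack([a,b])[...,::-1])
E
```

```text
[-28.608  360.5582] [-106.2725  769.5136]
[287.9629 407.1636] [575.5845 382.37  ]
[354.7007 190.4846] [362.3843 165.2092]
```

View pics/c1.png

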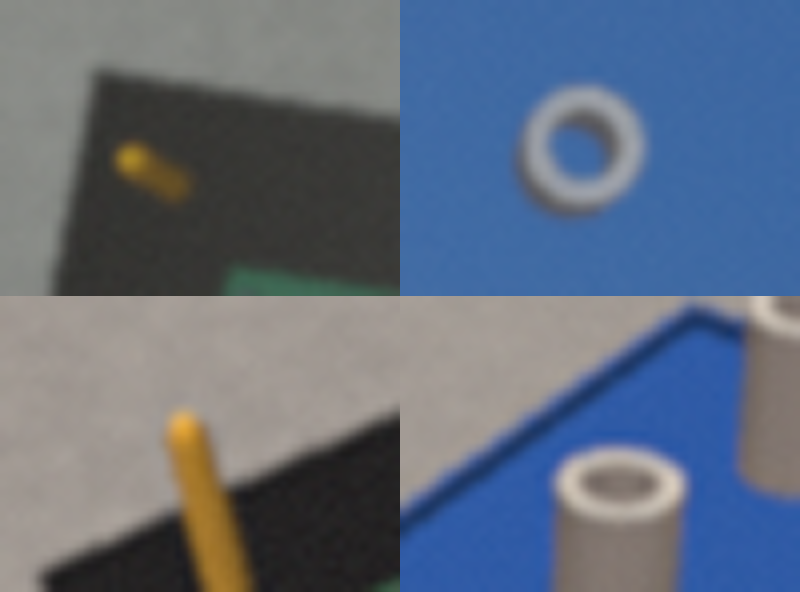

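The crop shows the bare post tip at top (191,175) and side (198,240). The chosen sleeve's rim centre is at top (358,188) and side (362,163), and it is a plain grey tube, clearly shorter than its neighbour at upper right.

```bash
python3 - <<'E'
from h import *
np.set_printoptions(precision=4,suppress=True)
t=load('top0');s=load('side0')
S=tri([t,s],[(357.7,188.1),(362.0,163.1)]);P=tri([t,s],[(190.8,174.6),(197.6,240.1)])
sh=tri([t,s],[(323,194),(341,186)])
ta=tri([t,s],[(398,184),(385.5,142)])
print('sleeve',S,'post tip',P,'short',sh,'tall',ta)
foot=atz(t,(583-400+0)/8*0+197.5,178.3,.012);print('foot approx',foot)
o=manip.get_obs();Rm=R.from_rotvec(o['eef_rot']).as_matrix();p=np.array(o['tool_pos'])
print('to above sleeve, tool axes',Rm.T@(np.array([S[0],S[1],.2])-p))
print(np.degrees(np.arctan2(Rm[1,0],Rm[0,0])), 'carrier/tray row dir',np.degrees(np.arctan2(*(ta-sh)[[1,0]])))
W=eyes.camera_model('wrist');T=np.array(W['pose']);print('cam in tool',Rm.T@(T[:3,3]-p),Rm.T@T[:3,:3],W['K'])
E
```

```text
sleeve [ 0.5517 -0.1775  0.0494] post tip [0.5834 0.2463 0.0662] short [ 0.5379 -0.089   0.0355] tall [ 0.561  -0.2787  0.0609]
foot approx [0.5826 0.2433 0.012 ]
to above sleeve, tool axes [-0.6734  0.5791  0.0393]
74.48610382659669 carrier/tray row dir -83.05956838218174
cam in tool [ 0.0008 -0.0816 -0.1346] [[ 1.     -0.0003 -0.0007]
 [ 0.0005  0.9489  0.3157]
 [ 0.0006 -0.3157  0.9489]] [[278.3719   0.     319.01  ]
 [  0.     278.3719 196.4219]
 [  0.       0.       1.    ]]
```

Call:
drive_tool --targets "0.0854 -0.258 0.496 0.039 0 0 67.5;0.0854 -0.258 0.496 0.039 0 0 67.5;0.0854 -0.258 0.496 0.039 0 0 67.5;0.0854 -0.258 0.496 0.039 0 0 67.5;0.0854 -0.258 0.496 0.039 0 0 67.5"

```text
time_s: 0.92
tool_pos: [0.3271, 0.4831, 0.225]
eef_rot: [-2.967, -1.031, -0.001]
wrist_force: [0.6, 0.5, -0.4]
gripper_width: 1.001
```

```bash
cat > go.py <<'E'
import sys
from h import *
x,y,z,yaw=map(float,sys.argv[1:5])
o=manip.get_obs();Rm=R.from_rotvec(o['eef_rot']).as_matrix();p=np.array(o['tool_pos'])
a=np.radians(yaw);G=np.array([[np.cos(a),np.sin(a),0],[np.sin(a),-np.cos(a),0],[0,0,-1]])
print('shift',(Rm.T@(np.array([x,y,z])-p)).round(4),'turn',R.from_matrix(Rm.T@G).as_rotvec(degrees=True).round(1),'| pos',p.round(4),'t',o['time_s'],'w',round(o['gripper_width'],3),'F',np.round(o['wrist_force'],1))
E
python3 go.py .583 .245 .2 7
```

```text
shift [0.053  0.3455 0.0249] turn [-0.  -0.  31.3] | pos [0.3271 0.4831 0.225 ] t 0.9167 w 1.001 F [ 0.6  0.5 -0.4]
```

Call:
drive_tool --targets "0.0854 0.053 0.345 0.025 0 0 31.3;0.0854 0.053 0.345 0.025 0 0 31.3;0.0854 0.053 0.345 0.025 0 0 31.3;0.0854 0.053 0.345 0.025 0 0 31.3;0.0854 0.053 0.345 0.025 0 0 31.3"

```text
time_s: 1.33
tool_pos: [0.4801, 0.3425, 0.2103]
eef_rot: [-3.135, -0.194, -0.001]
wrist_force: [-0.1, -0.4, 0.2]
gripper_width: 0.999
```

```bash
python3 go.py .583 .245 .2 7
```

```text
shift [0.0901 0.1094 0.0103] turn [-0.  -0.   0.1] | pos [0.4801 0.3425 0.2103] t 1.3333 w 0.999 F [-0.1 -0.4  0.2]
```

Call:
drive_tool --targets "0.0854 0.090 0.109 0.010 0 0 0;0.0854 0.090 0.109 0.010 0 0 0;0.0854 0.090 0.109 0.010 0 0 0;0.0854 0.090 0.109 0.010 0 0 0;0.0854 0.090 0.109 0.010 0 0 0"

```text
time_s: 1.75
tool_pos: [0.5859, 0.2408, 0.1997]
eef_rot: [3.132, 0.187, 0.003]
wrist_force: [0.6, -0.5, -0.6]
gripper_width: 1.0
```

```bash
python3 - <<'E'
from h import *
m,im=snap('wrist','w1')
print(manip.get_obs()['tool_pos'])
for p in [[.583,.245,.066],[.583,.245,.012]]: print(proj(m,p))
E
python3 go.py .552 -.1775 .2 7
```

```text
[0.58377459 0.24427329 0.19970219]
[316.7082493  184.68643564]
[317.08818484 171.89145914]
shift [-8.340e-02  4.147e-01  2.000e-04] turn [ 0.1 -0.   0.1] | pos [0.5838 0.2443 0.1997] t 1.8 w 0.999 F [0.  0.5 1.3]
```

View pics/w1.png

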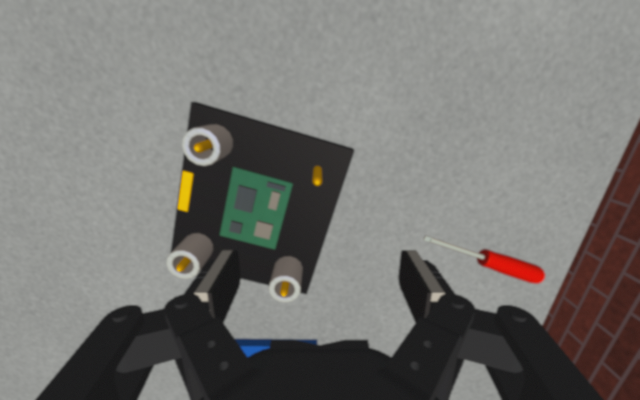

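Wrist view: the bare post tip is at (317,184) and its foot at about (317,168), within a pixel or so of my prediction, so the post at (0.583, 0.245) is confirmed. Next I go to the sleeve.

Call:
drive_tool --targets "0.0854 -0.083 0.415 0.03 0 0 0;0.0854 -0.083 0.415 0.03 0 0 0;0.0854 -0.083 0.415 0.03 0 0 0;0.0854 -0.083 0.415 0.03 0 0 0;0.0854 -0.083 0.415 0.03 0 0 0"

```text
time_s: 2.22
tool_pos: [0.567, 0.0407, 0.1854]
eef_rot: [-3.133, -0.208, -0.001]
wrist_force: [0.7, -0.3, -0.1]
gripper_width: 1.003
```

```bash
python3 go.py .552 -.1775 .17 7
```

```text
shift [-0.0437  0.2144  0.0151] turn [-0.1 -0.   0.6] | pos [0.567  0.0407 0.1854] t 2.2167 w 1.003 F [ 0.7 -0.3 -0.1]
```

Call:
drive_tool --targets "0.0854 -0.044 0.214 0.015 0 0 0.6;0.0854 -0.044 0.214 0.015 0 0 0.6;0.0854 -0.044 0.214 0.015 0 0 0.6;0.0854 -0.044 0.214 0.015 0 0 0.6;0.0854 -0.044 0.214 0.015 0 0 0.6"

```text
time_s: 2.63
tool_pos: [0.5526, -0.1665, 0.1713]
eef_rot: [-3.134, -0.191, -0.002]
wrist_force: [1.1, 0.5, -1.0]
gripper_width: 0.997
```

```bash
python3 go.py .552 -.1775 .17 7
```

```text
shift [-0.0019  0.0108  0.0012] turn [-0.1 -0.1 -0. ] | pos [ 0.5526 -0.1665  0.1713] t 2.6333 w 0.997 F [ 1.1  0.5 -1. ]
```

Call:
drive_tool --targets "0.0854 0 0.003 0 0 0 0;0.0854 0 0.003 0 0 0 0;0.0854 0 0.003 0 0 0 0"

```text
time_s: 2.88
tool_pos: [0.5532, -0.1682, 0.171]
eef_rot: [-3.134, -0.188, -0.001]
wrist_force: [-0.4, 1.2, 0.3]
gripper_width: 1.003
```

```bash
python3 - <<'E'
from h import *
m,im=snap('wrist','w2')
print(manip.get_obs()['tool_pos'])
print(proj(m,[.552,-.1775,.05]))
E
python3 go.py .552 -.1775 .025 7
```

```text
[ 0.55350846 -0.16723179  0.17092365]
[316.76972272 202.39263865]
shift [-0.0028  0.0103  0.1459] turn [-0.1 -0.  -0. ] | pos [ 0.5535 -0.1672  0.1709] t 2.9333 w 0.999 F [-0.1  0.7 -0.2]
```

View pics/w2.png

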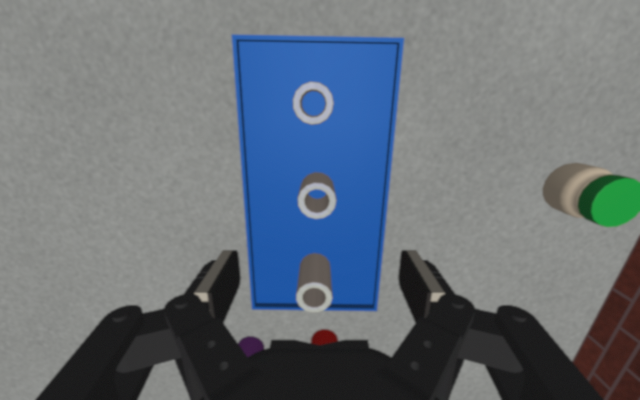

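The wrist view shows short at (313,103), mid at (317,200) and tall at (314,297) in the tray. The mid rim is where predicted, within 2 px (about 1.5 mm), so I descend.

Call:
drive_tool --targets "0.0854 -0.002 0.009 0.03 0 0 0;0.0854 -0.002 0.009 0.07 0 0 0;0.0854 -0.002 0.009 0.105 0 0 0;0.0854 -0.002 0.009 0.13 0 0 0;0.0854 -0.002 0.009 0.146 0 0 0"

```text
time_s: 3.35
tool_pos: [0.5508, -0.1751, 0.0215]
eef_rot: [-3.133, -0.193, 0.006]
wrist_force: [0.1, 0.3, 1.0]
gripper_width: 0.997
```

Call:
drive_tool --targets "0.0854 0 0 0 0 0 0;0.0854 0 0 0 0 0 0"

```text
time_s: 3.52
tool_pos: [0.5521, -0.1768, 0.0244]
eef_rot: [-3.135, -0.191, 0.002]
wrist_force: [1.1, 0.0, 0.5]
gripper_width: 0.997
```

```bash
python3 go.py .552 -.1763 .025 7
```

```text
shift [-0.     -0.0005 -0.0006] turn [-0.1  0.1 -0. ] | pos [ 0.5521 -0.1768  0.0244] t 3.5167 w 0.997 F [1.1 0.  0.5]
```

Well placed; close.

Call:
drive_tool --targets "0.02 0 0 0 0 0 0;0.02 0 0 0 0 0 0;0.02 0 0 0 0 0 0;0.02 0 0 0 0 0 0;0.02 0 0 0 0 0 0" --newtons 50

```text
time_s: 3.93
tool_pos: [0.553, -0.1794, 0.0264]
eef_rot: [-3.136, -0.186, -0.004]
wrist_force: [-1.3, 0.3, 5.8]
gripper_width: 0.429
```

Call:
drive_tool --targets "0.02 0 0 0 0 0 0;0.02 0 0 0 0 0 0;0.02 0 0 0 0 0 0"

```text
time_s: 4.18
tool_pos: [0.553, -0.1794, 0.0264]
eef_rot: [-3.136, -0.186, -0.004]
wrist_force: [-0.7, 0.8, 7.1]
gripper_width: 0.428
```

Call:
drive_tool --targets "0.02 0 0 -0.02 0 0 0;0.02 0 0 -0.05 0 0 0;0.02 0 0 -0.085 0 0 0;0.02 0 0 -0.12 0 0 0;0.02 0 0 -0.12 0 0 0"

```text
time_s: 4.6
tool_pos: [0.556, -0.1811, 0.1524]
eef_rot: [3.134, 0.185, 0.019]
wrist_force: [1.2, -1.5, -0.3]
gripper_width: 0.43
```

```bash
python3 - <<'E'
from h import *
m,im=snap('wrist','w3')
E
python3 go.py .583 .245 .145 7
```

```text
shift [ 0.0782 -0.4191  0.0041] turn [ 0.1 -0.5 -0.2] | pos [ 0.5546 -0.1804  0.1493] t 4.65 w 0.427 F [ 0.6 -0.1 -2.1]
```

View pics/w3.png

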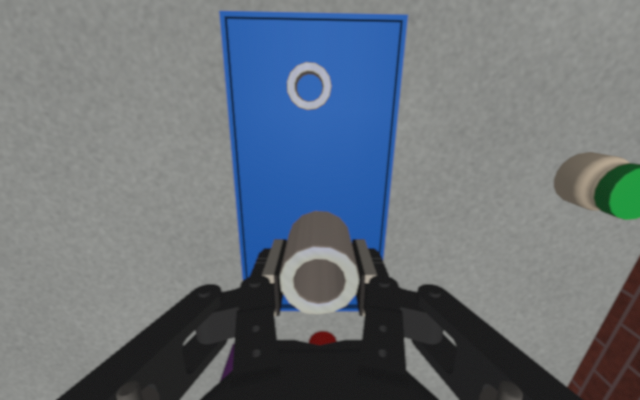

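The wrist view shows the sleeve held upright between the pads, rim centre at about (320,281), with the short sleeve still standing at (309,86). I work out the sleeve's offset in the hand.

```bash
python3 - <<'E'
from h import *
m=load('w3')
o=manip.get_obs();Rm=R.from_rotvec(o['eef_rot']).as_matrix();p=np.array(o['tool_pos'])
# intersect with the tool plane z=-0.0246
c,d=ray(m,319.5,281.0);c=Rm.T@(c-p);d=Rm.T@d
print('rim centre in tool',c+d*(-.0246-c[2])/d[2], 'axes tilt',Rm[:,2])
E
```

```text
rim centre in tool [ 0.00158571 -0.00115633 -0.0246    ] axes tilt [ 8.44218350e-03 -8.88772442e-04 -9.99963969e-01]
```

Call:
drive_tool --targets "0.02 0.078 -0.419 0.004 0 0 0;0.02 0.078 -0.419 0.004 0 0 0;0.02 0.078 -0.419 0.004 0 0 0;0.02 0.078 -0.419 0.004 0 0 0;0.02 0.078 -0.419 0.004 0 0 0"

```text
time_s: 5.07
tool_pos: [0.5645, 0.0304, 0.1418]
eef_rot: [-3.136, -0.185, 0.003]
wrist_force: [1.9, -0.2, -0.3]
gripper_width: 0.437
```

```bash
python3 go.py .583 .245 .145 7
```

```text
shift [ 0.0436 -0.211  -0.0032] turn [-0.   0.1 -0.3] | pos [0.5645 0.0304 0.1418] t 5.0667 w 0.437 F [ 1.9 -0.2 -0.3]
```

Call:
drive_tool --targets "0.02 0.044 -0.21 -0.003 0 0 0;0.02 0.044 -0.21 -0.003 0 0 0;0.02 0.044 -0.21 -0.003 0 0 0;0.02 0.044 -0.21 -0.003 0 0 0;0.02 0.044 -0.21 -0.003 0 0 0"

```text
time_s: 5.48
tool_pos: [0.583, 0.2378, 0.1445]
eef_rot: [3.136, 0.186, -0.003]
wrist_force: [0.8, 0.2, -0.2]
gripper_width: 0.429
```

Call:
drive_tool --targets "0.02 0.0 0.0 0.0 0 0 0;0.02 0 0 0 0 0 0;0.02 0 0 0 0 0 0"

```text
time_s: 5.73
tool_pos: [0.5832, 0.2354, 0.1444]
eef_rot: [3.134, 0.186, -0.003]
wrist_force: [0.7, 0.1, -1.3]
gripper_width: 0.431
```

```bash
python3 go.py .582 .244 .110 7; python3 - <<'E'
from h import *
m,im=snap('wrist','w4'); t,im2=snap('top','t4'); s,im3=snap('side','s4')
k=lambda im,x,y,w,h,f:cv2.resize(im[y:y+h,x:x+w],None,fx=f,fy=f,interpolation=cv2.INTER_CUBIC)
a=im[100:400,170:470]
b=k(im3,150,160,100,100,3)
cv2.imwrite('pics/c4.png',np.hstack([a,b])[...,::-1])
E
```

```text
shift [-0.0001 -0.0087  0.0344] turn [ 0.1  0.1 -0.2] | pos [0.5832 0.2354 0.1444] t 5.7333 w 0.431 F [ 0.7  0.1 -1.3]
```

View pics/c4.png

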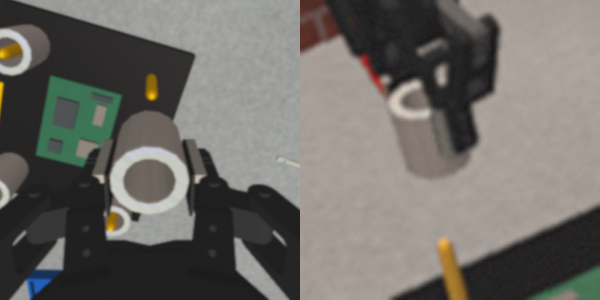

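The left crop shows the post at wrist pixels tip (322,195) and foot (322,177), with the held sleeve's rim centre at (319,280). The right (side) crop shows the sleeve hanging above the post tip. I check the offset in tool axes.

```bash
python3 - <<'E'
from h import *
m=load('w4');o=manip.get_obs();Rm=R.from_rotvec(o['eef_rot']).as_matrix();p=np.array(o['tool_pos']);print(p)
tip=atz(m,322,195.,.066);foot=atz(m,322,177,.012);tip1=atz(load('w1'),317.3,183.5,.065)
c,d=ray(m,319,280);d=Rm.T@d;c=Rm.T@(c-p);rim=c+d*(-.0246-c[2])/d[2]
print('tip',tip,'foot',foot,'w1 tip',tip1,'rim in tool',rim,'tip in tool',Rm.T@(tip-p),'foot',Rm.T@(foot-p))
E
```

```text
[0.58413587 0.23379233 0.14550636]
tip [0.58393237 0.24772848 0.066     ] foot [0.58414781 0.24862654 0.012     ] w1 tip [0.58347173 0.24601108 0.065     ] rim in tool [-0.00056972 -0.00723995 -0.0246    ] tip in tool [ 0.00145049 -0.01392944  0.07949456] foot [ 0.00180144 -0.01483913  0.13349366]
```

Call:
drive_tool --targets "0.02 0.0015 -0.008 0.0 0 0 0;0.02 0.0015 -0.008 0.02 0 0 0;0.02 0.0015 -0.008 0.04 0 0 0;0.02 0.0015 -0.008 0.05 0 0 0;0.02 0.0015 -0.008 0.05 0 0 0"

```text
time_s: 6.3
tool_pos: [0.5827, 0.2433, 0.0931]
eef_rot: [3.134, 0.184, -0.007]
wrist_force: [-1.0, -0.2, -0.6]
gripper_width: 0.432
```

Call:
drive_tool --targets "0.02 0 0 0 0 0 0;0.02 0 0 0 0 0 0"

```text
time_s: 6.47
tool_pos: [0.5854, 0.2442, 0.0971]
eef_rot: [-3.135, -0.185, -0.003]
wrist_force: [-0.3, -0.8, -0.2]
gripper_width: 0.432
```

```bash
python3 go.py .583 .243 .032 7; python3 - <<'E'
from h import *
m,im=snap('wrist','w5'); t,im2=snap('top','t5'); s,im3=snap('side','s5')
k=lambda im,x,y,w,h,f:cv2.resize(im[y:y+h,x:x+w],None,fx=f,fy=f,interpolation=cv2.INTER_CUBIC)
cv2.imwrite('pics/c5.png',np.hstack([im[100:400,170:470],k(im3,160,185,75,75,4)])[...,::-1])
E
```

```text
shift [-0.0026  0.001   0.0651] turn [-0.  -0.1 -0.3] | pos [0.5854 0.2442 0.0971] t 6.4667 w 0.432 F [-0.3 -0.8 -0.2]
```

View pics/c5.png

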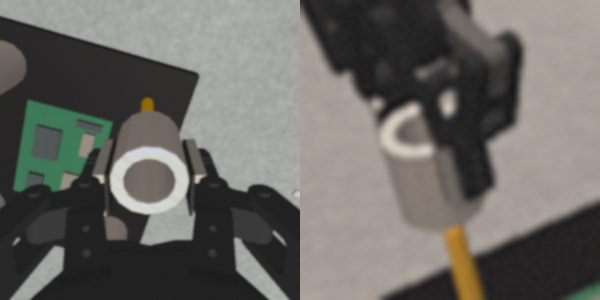

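The left crop shows the post foot at (147,103), directly behind the sleeve axis (149,180). The right crop shows the post entering under the sleeve, about 3 mm right of its axis. I correct by 2.5 mm and lower.

Call:
drive_tool --targets "0.02 -0.0025 0.001 0.0 0 0 0;0.02 -0.0025 0.001 0.015 0 0 0;0.02 -0.0025 0.001 0.03 0 0 0;0.02 -0.0025 0.001 0.045 0 0 0;0.02 -0.0025 0.001 0.053 0 0 0"

```text
time_s: 7.03
tool_pos: [0.5812, 0.2426, 0.0416]
eef_rot: [3.136, 0.186, -0.003]
wrist_force: [-1.4, 1.1, -0.6]
gripper_width: 0.427
```

Call:
drive_tool --targets "0.02 0 0 0.002 0 0 0;0.02 0 0 0.004 0 0 0;0.02 0 0 0.004 0 0 0"

```text
time_s: 7.28
tool_pos: [0.5826, 0.243, 0.0394]
eef_rot: [-3.136, -0.186, -0.001]
wrist_force: [-0.6, -0.7, -1.2]
gripper_width: 0.429
```

```bash
python3 go.py .583 .243 .032 7; python3 - <<'E'
from h import *
m,im=snap('wrist','w6'); s,im3=snap('side','s6')
k=lambda im,x,y,w,h,f:cv2.resize(im[y:y+h,x:x+w],None,fx=f,fy=f,interpolation=cv2.INTER_CUBIC)
cv2.imwrite('pics/c6.png',np.hstack([im[100:400,170:470],k(im3,170,215,75,75,4)])[...,::-1])
E
```

```text
shift [0.0004 0.     0.0074] turn [-0.  -0.  -0.2] | pos [0.5826 0.243  0.0394] t 7.2833 w 0.429 F [-0.6 -0.7 -1.2]
```

View pics/c6.png

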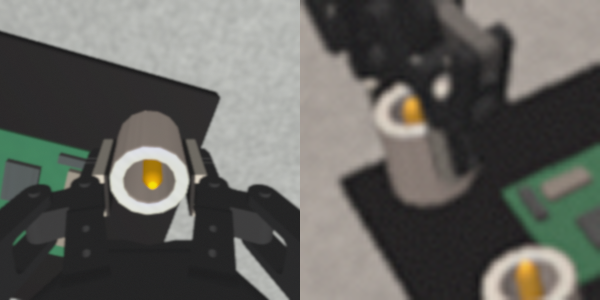

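The post now shows inside the bore in both views, at crop (152,178) left and (411,110) right. I lower the last 7 mm in small steps and watch the force.

Call:
drive_tool --targets "0.02 0 0 0.002 0 0 0;0.02 0 0 0.004 0 0 0;0.02 0 0 0.006 0 0 0;0.02 0 0 0.006 0 0 0;0.02 0 0 0.006 0 0 0"

```text
time_s: 7.8
tool_pos: [0.5821, 0.2429, 0.0328]
eef_rot: [3.136, 0.186, -0.0]
wrist_force: [-0.4, -0.8, -1.3]
gripper_width: 0.43
```

Call:
drive_tool --targets "0.02 0 0 0.001 0 0 0;0.02 0 0 0.001 0 0 0"

```text
time_s: 7.97
tool_pos: [0.5823, 0.2429, 0.0325]
eef_rot: [-3.136, -0.186, -0.0]
wrist_force: [-1.2, -0.4, 3.4]
gripper_width: 0.429
```

Call:
drive_tool --targets "0.02 0 0 0.0005 0 0 0;0.02 0 0 0.0005 0 0 0"

```text
time_s: 8.13
tool_pos: [0.5823, 0.2429, 0.0325]
eef_rot: [-3.136, -0.186, -0.0]
wrist_force: [-3.3, -1.5, 5.8]
gripper_width: 0.431
```

Seated: force is rising and z is steady. I open part way, then fully, and retreat straight up.

Call:
drive_tool --targets "0.06 0 0 0 0 0 0;0.06 0 0 0 0 0 0;0.0854 0 0 0 0 0 0;0.0854 0 0 0 0 0 0;0.0854 0 0 0 0 0 0"

```text
time_s: 8.55
tool_pos: [0.5821, 0.2429, 0.0312]
eef_rot: [3.136, 0.186, -0.0]
wrist_force: [-0.2, -0.0, 0.4]
gripper_width: 1.0
```

Call:
drive_tool --targets "0.0854 0 0 0 0 0 0;0.0854 0 0 -0.015 0 0 0;0.0854 0 0 -0.045 0 0 0;0.0854 0 0 -0.08 0 0 0;0.0854 0 0 -0.12 0 0 0"

```text
time_s: 8.97
tool_pos: [0.5809, 0.2423, 0.151]
eef_rot: [3.134, 0.185, -0.005]
wrist_force: [0.3, 0.8, 0.3]
gripper_width: 1.002
```

Call:
drive_tool --targets "0.0854 0 -0.03 -0.03 0 0 0;0.0854 0 -0.06 -0.03 0 0 0;0.0854 0 -0.06 -0.03 0 0 0;0.0854 0 -0.06 -0.03 0 0 0"

```text
time_s: 9.3
tool_pos: [0.574, 0.3056, 0.1815]
eef_rot: [-3.134, -0.193, -0.0]
wrist_force: [0.1, -0.9, -0.9]
gripper_width: 0.998
```

```bash
python3 go.py .583 .243 .1 7; python3 - <<'E'
from h import *
t,im=snap('top','t7'); s,im3=snap('side','s7')
k=lambda im,x,y,w,h,f:cv2.resize(im[y:y+h,x:x+w],None,fx=f,fy=f,interpolation=cv2.INTER_CUBIC)
cv2.imwrite('pics/c7.png',np.hstack([k(im,165,145,100,120,3.75)[:,:375],k(im3,170,125,235,200,2.25)[:450,:]])[...,::-1] if 0 else k(im3,165,125,250,187,3)[...,::-1])
E
```

```text
shift [0.0012 0.0633 0.0815] turn [-0.1 -0.   0.1] | pos [0.574  0.3056 0.1815] t 9.3 w 0.998 F [ 0.1 -0.9 -0.9]
```

View pics/c7.png

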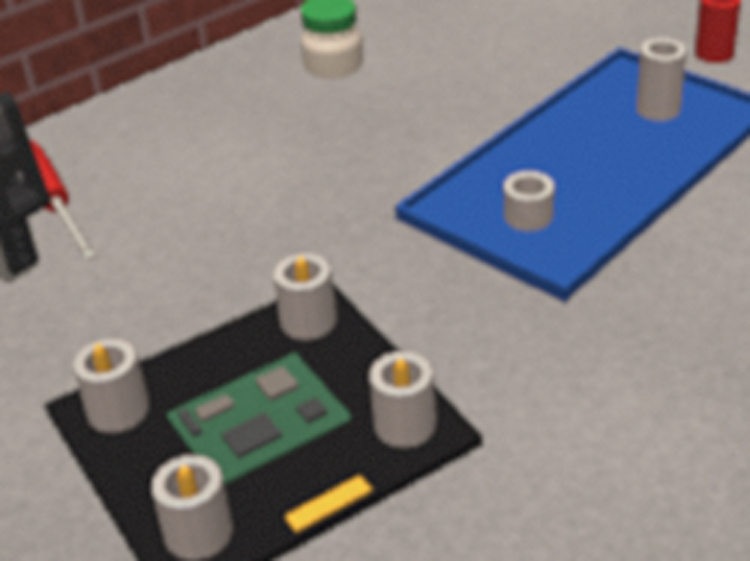

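The crop shows the sleeve upright over the once-bare post at (112,385), with the post showing above it as at the other three. The short sleeve at (529,200) and the tall one at (660,80) still stand in the tray, and the gripper is clear.

```bash
python3 -c "
from workcell import manip
print(manip.close_job())"
```

```text
the job is handed in; nothing more can be done
None
```

I took the 45 mm sleeve from the middle of the tray, lowered it over the bare post until it stood on the carrier, let go and backed the arm away. The job was handed in at about 9.4 s.

- **Final picture:** the sleeve stands upright on the post, with the post tip showing as on the other three. The short and tall sleeves are still in their places in the tray, and the gripper touches nothing.
- **Forces:** the highest wrist force I saw was about 7 N, in the readings at the end of each move. Contact when the sleeve seated read about 6 N.
- **Disagreements:** the tool-position readings jittered by 1–3 mm. One estimate of how the sleeve sat in the hand was about 6 mm off an earlier one, so I worked it out again from the camera's fixed place on the tool. I corrected by about 8 mm above the post and 2.5 mm just before lowering. No check was left failing.

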